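# Cull the clamping straps and demagnetise the sound ones

### The job

Sort the clamping straps lying on the plywood board: throw every bent or snapped one into the red scrap bin and lay every sound one flat on the demagnetiser's plate, inside the yellow lip and not on top of one another. Then, with the field lever in the middle notch with the green mark and all of them sorted, twist the start key clockwise right to its stop and let it spring back, and put the lever back in its far notch. Leave the gear, tin and vee block where they are.

Things in the scene. Friction and masses are not known exactly. Their poses are not given: they have to be found in the camera images.
- strap1: sound clamping strap, dark steel: straight bar 110 long (its x), 28 wide (y), 16 thick (z), with a 12 wide closed slot along the middle; starts lying flat on the plywood board; origin at the centre of its underside (upper and lower faces are alike). 0.36 kg. May be absent
- strap2: sound clamping strap, dark steel: straight bar 110 long (its x), 28 wide (y), 16 thick (z), with a 12 wide closed slot along the middle; starts lying flat on the plywood board; origin at the centre of its underside (upper and lower faces are alike). 0.36 kg. May be absent
- strap3: sound clamping strap, dark steel: straight bar 110 long (its x), 28 wide (y), 16 thick (z), with a 12 wide closed slot along the middle; starts lying flat on the plywood board; origin at the centre of its underside (upper and lower faces are alike). 0.36 kg. May be absent
- bent1: bent clamping strap (reject), dark steel, 16 thick, lying flat: bent sideways into a shallow V seen from above. Two straight legs, each 57 long and 28 wide, run from the bend in its own xy plane along (cos 20 deg, -sin 20 deg) and (-cos 20 deg, -sin 20 deg); origin on the underside at the bend, where the leg centrelines meet. Grip it across one leg, about 25 from the bend. 0.36 kg. May be absent
- bent2: bent clamping strap (reject), dark steel, 16 thick, lying flat: bent sideways into a shallow V seen from above. Two straight legs, each 57 long and 28 wide, run from the bend in its own xy plane along (cos 20 deg, -sin 20 deg) and (-cos 20 deg, -sin 20 deg); origin on the underside at the bend, where the leg centrelines meet. Grip it across one leg, about 25 from the bend. 0.36 kg. May be absent
- broken: snapped clamping strap (reject), dark steel: only 58 long stub, from x = -33 to +25 plus one ragged prong to +33 in its frame, 28 wide (y), 16 thick, its slot open at the broken end; origin on the underside, inside the stub. 0.2 kg. May be absent
- strap1_mid (a point): the middle of strap1 (8 above the origin, half its thickness), axes as the body's
- strap2_mid (a point): the middle of strap2 (8 above the origin, half its thickness), axes as the body's
- strap3_mid (a point): the middle of strap3 (8 above the origin, half its thickness), axes as the body's
- bent1_mid (a point): the middle of bent1 (8 above the origin, half its thickness), axes as the body's
- bent2_mid (a point): the middle of bent2 (8 above the origin, half its thickness), axes as the body's
- broken_mid (a point): the middle of broken (8 above the origin, half its thickness), axes as the body's
- board: fixed plywood sorting board, 360 x 270, 4 thick, on the bench in front of the robot (bench top at z = 0); the straps start on it; origin at the centre of its underside
- demag: fixed blue bench demagnetiser, 300 (x) x 170 (y), case top 50 above the bench; origin at the centre of its underside. Nearer the robot (-x) is a bare aluminium plate in a yellow lip, on the far (+x) part the control panel with the start key at (100, -43) and the field lever with its pivot at (100, 45, 55) in this frame
- plate (a point): centre of the aluminium plate's upper face, z up, axes as the demagnetiser's. Inside the lip the plate measures 190 (x) x 150 (y); the yellow lip stands 4 above the plate. The plate lies 50 above the bench
- lever_grip (a point): centre of the red cylindrical grip (20 diameter, 36 long) of the field lever, 75 from its pivot; moves with the lever; 0.45 rad tilted at either end, upright in the middle notch
- field_lever (a joint): field lever angle in rad, swinging in the demagnetiser's xz plane: 0 = far notch (leaning 0.45 rad to +x, as found), 0.45 = middle notch with the green mark (upright), 0.9 = near notch (leaning 0.45 rad to -x, towards the robot). Spring detents pull it into the nearest of the three notches; about 2 to 5 N at the grip
- key_grip (a point): point on the axis of the black start key at the height to grip; the key's bar is 46 long, 14 wide and 30 high, and lies along this point's x (the demagnetiser's x at rest); its top is 10 above this point, its round foot 18 below, panel 30 below. Axis vertical
- start_key (a joint): start key angle in rad, clockwise seen from above: 0 = rest (white mark), 1.0 = stop (green mark). A spring brings it back when let go; 0.18 N m at the stop
- scrap_bin: fixed open red scrap bin, 210 (x) x 170 (y) x 65 high, walls and floor 5 thick; origin at the centre of its underside
- gear: bystander: loose steel gear lying flat, 78 diameter, 18 high; origin at the centre of its underside
- grease_tin: bystander: loose standing tin, 70 diameter, 70 high; origin at the centre of its underside
- vee_block: bystander: loose steel vee block, 70 x 45 x 40 high; origin at the centre of its underside
There are look-alikes about, which are no part of the job. Leave any orange or purple look-alike of the strap1 alone. Leave any blue look-alike of the broken alone.

How it is judged:
By the outcome, as a careful person would: the job done as asked, in the order asked, and still so for the second after the job is handed in, with the robot touching nothing.
Of strap1, strap2, strap3, bent1, bent2, broken only 4 to 6 are there at a start; the rules pass over those that are not, and their reading is None.
At some moment in a run one of strap1, strap2, strap3, bent1, bent2, broken may be knocked a few centimetres aside while the robot is not near it.
Once in a run the grip may slacken for a moment while it holds something.
It also fails if it takes over 210 s, if anything falls off the work surface, if the arm or the gripper's body presses on something with over 40 N, if the wrist force passes 120 N, or if a joint passes its speed limit or range.

### The arm

A 7-joint arm with a two-finger parallel gripper is mounted at the origin on the work surface. World frame = base frame: x ahead of the robot, y to its left, z up, the work surface at z = 0. Lengths are in mm, angles in rad, forces in N, time in s.
With the tool pointing down it reaches from about 425 to 800 mm from the base axis. Payload 8.3 kg.
Tool frame: the origin (TCP) lies on the centre line of the jaws, within the pads' length; the fingertips stand 25 mm ahead of it and the grasp point (between the pads) lies 6 mm ahead of it (bot.tip_extent is the distance from the TCP to the fingertips, in mm); z points along the fingers, y is the line along which they close (so a half turn about z gives the same grasp; the last joint's range is limited). The gripper opens to 85 mm and grips with 20 to 120 N. Pads are 22 mm wide; open, the fingers measure 114 mm over their backs; the gripper's body (76 mm by 85 mm) begins 54 mm behind the grasp point. The pads swing forward as they close: fully open they stand 13 mm farther back than shut.
Start: joints at [1.225, 0.383, 0.016, 1.37, -0.006, 1.388, -0.046], TCP at [174.44, -600.146, 256.279] pointing down, gripper open.
Joint ranges: [-2.95, 2.95], [-0.25, 2.06], [-1.52, 1.56], [0.18, 2.33], [-1.44, 4.58], [0.02, 2.06], [-3.01, 3.01]. Speed limits (rad/s): [2.39, 2.39, 3.01, 3.01, 3.14, 3.14, 3.14].

### API

Orientations are given as a rotation vector (axis times angle).
In Python, from bench import bot gives the robot as it stands.
- The arm moves only by the shell command python3 -m crank 'ROWS' [OPENING] [FORCE]. ROWS is JSON, a list that holds one entry, the list of rows, each a list of 4 numbers: the shift along the tool's x, y, z in m, then the turn about the tool's z in rad. A call has 1 to 12 rows; each row is the pose to reach, as a shift and turn from the pose commanded when the call began, along the tool's axes at that moment; what a row does not reach only later rows make up. A row lasts 1/8 s, in which the tool goes at most 62.5 mm and 10.7 degrees, less where a joint would pass 70% of its speed; a pose out of reach is approached as far as the arm can. A call with a gripper value outside its range is refused whole. OPENING is the opening, from -1 (shut) to 1 (fully open), set as the call begins (- or left out, the last holds). The fingers move at their own pace and stop on an object; FORCE is the grip in N (left out, the last holds). Time passes only in rows, so rows that repeat a pose let the fingers close. It gives the time, the measured TCP pose, the force, the opening and the grip force at its end, in the units of the state.
- bot.get_state(): the state, without advancing time (a new reading comes with each control period).
- bot.capture(name): name is "scene" or "top"; returns a dict with "image" (400x640x3 uint8, red, green, blue), "K" (3x3 intrinsics, pixels), "rvec" (rotation vector, rad) and "tvec" (3), from world to camera coordinates, as OpenCV has them. Camera axes: x right, y down, z forward; pixel columns grow to the right and rows downward; lengths in mm; the calibration is good to about 2 mm. A picture is of the moment at which its call begins. There is no depth.
- bot.close_job(): hands the job in; it is judged then, once.
The state is a dict: "t": time; "joint_pos": joint angles; "dq": joint speeds; "effort": joint torques, N m; "tool_pos": TCP position; "orientation": TCP orientation; "force": force on the tool from outside, world axes, zero at the start; "wrist_torque": the same for the moment, N m; "grip_width": opening from 0.0 (shut) to 1.0 (fully open); "finger_force": force on a finger pad.
Only numpy, scipy, OpenCV 4.12 (cv2) and the standard library are available. Lean on these libraries where they do the work, as an engineer would, in place of code of your own. Each camera call takes 0.05 s, during which the arm holds its last target. There are 200 camera calls.

## Working session

There is one attempt and no reset: what is moved stays moved. The work goes in short steps, Python scripts to look and compute and a shell command to move; the robot and the scene stay as the last step left them, time stands still between calls to the robot, and variables do not carry over. Pictures are saved under pics/ and viewed, at most 14 in all, crops included, and the job is handed in when it is done.

```bash
ls; mkdir -p pics
python3 - <<'E'
from bench import bot
import cv2
for n in("top","scene"):
    c=bot.capture(n); cv2.imwrite(f"pics/{n}0.png",c["image"][:,:,::-1]); print(n,c["K"].tolist(),c["rvec"],c["tvec"])
print(bot.get_state())
E
```

```text
pics
top [[506.85030818285344, 0.0, 318.1076401679817], [0.0, 506.85030818285344, 194.43701509816395], [0.0, 0.0, 1.0]] [ 2.17736446 -2.12772383  0.0986936 ] [   2.80004236  511.68586509 1310.63020032]
scene [[499.09757309642936, 0.0, 310.94838418636465], [0.0, 499.09757309642936, 209.69893675950408], [0.0, 0.0, 1.0]] [ 1.39638531  2.34786703 -0.76306784] [ 248.35475883 -295.48728504 1662.81999401]
{'t': 0.1, 'joint_pos': array([ 1.22510671,  0.38419672,  0.01641415,  1.37106944, -0.006241  ,
        1.38817349, -0.04654161]), 'dq': array([ 0.0010113 , -0.00418182,  0.0011097 , -0.00207075,  0.00058506,
       -0.00159361, -0.00100258]), 'effort': array([ 3.03145323e-03, -6.29140520e+01,  8.48029498e-01, -3.72761500e+01,
        1.70315261e-02,  1.04567778e-02,  2.50459289e-05]), 'tool_pos': array([ 174.27991353, -599.78455337,  255.34332865]), 'orientation': array([-3.10849731e+00, -4.42471986e-01,  5.52973977e-04]), 'force': array([ 0.35210904, -1.02566004,  0.54467913]), 'wrist_torque': array([ 0.01135534,  0.00813826, -0.02085595]), 'finger_force': 0.0, 'grip_width': 0.9958420077586673}
```

View pics/top0.png

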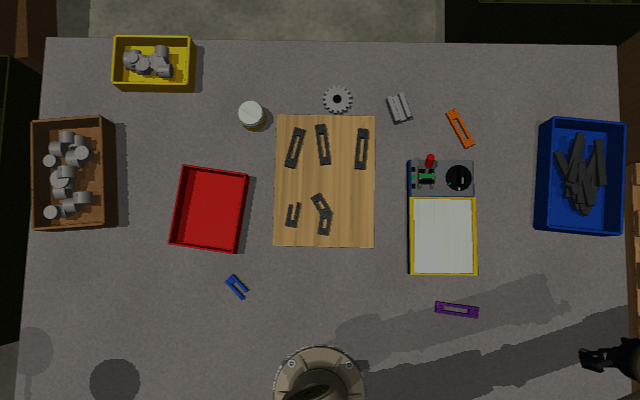

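View pics/scene0.png

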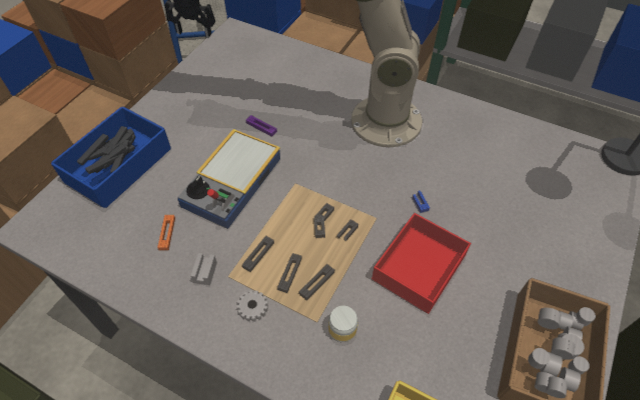

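Top view: three straight-looking straps at (295,147), (322,144) and (361,149), a bent one at (321,214) and a broken stub at (293,214). The bin is at (209,209), the plate at (443,236), the lever at (430,160) and the key at (459,178). Next I measure them.

```bash
cat > h.py <<'E'
import numpy as np, cv2
from bench import bot
def cam(c): 
    R=cv2.Rodrigues(np.array(c["rvec"],float))[0]; return np.array(c["K"]),R,np.array(c["tvec"],float)
def ray(c,px,z):
    K,R,t=cam(c); C=-R.T@t; d=(np.linalg.inv(K)@np.c_[np.atleast_2d(px),np.ones(len(np.atleast_2d(px)))].T).T@R
    return C+d*((z-C[2])/d[:,2])[:,None]
def proj(c,P): 
    return cv2.projectPoints(np.atleast_2d(np.array(P,float)),np.array(c["rvec"],float),np.array(c["tvec"],float),np.array(c["K"]),None)[0][:,0]
def rect(c,mask,z,amin=60):
    out=[]
    cs,_=cv2.findContours(mask.astype(np.uint8),cv2.RETR_EXTERNAL,cv2.CHAIN_APPROX_NONE)
    for k in cs:
        if cv2.contourArea(k)<amin: continue
        w=ray(c,k[:,0].astype(float),z)[:,:2].astype(np.float32)
        (x,y),(a,b),_=cv2.minAreaRect(w); bx=cv2.boxPoints(cv2.minAreaRect(w))
        e=max([bx[1]-bx[0],bx[2]-bx[1]],key=np.linalg.norm)
        ang=np.degrees(np.arctan2(e[1],e[0]))%180
        hull=cv2.contourArea(cv2.convexHull(w)); out.append((round(x,1),round(y,1),round(max(a,b),1),round(min(a,b),1),round(ang,1),round(cv2.contourArea(w)/hull,2)))
    return out
def masks(im):
    h=cv2.cvtColor(im,cv2.COLOR_RGB2HSV); return h[...,0].astype(int),h[...,1].astype(int),h[...,2].astype(int)
E
python3 - <<'E'
from h import *
c=bot.capture("top"); im=c["image"]; K,R,t=cam(c); print("cam",-R.T@t)
H,S,V=masks(im)
b=np.zeros(V.shape,bool); b[112:250,272:378]=1
dark=(V<100)&b
print("straps"); [print(r) for r in rect(c,dark,20)]
print("board",rect(c,b&(H>8)&(H<30)&(S>60)&(V>100)|dark,4,1000))
print("bin top",rect(c,((H<8)|(H>172))&(S>150)&(V>80),65,1000))
yl=(H>20)&(H<35)&(S>150)&(V>100)&(np.arange(640)>390)
print("lip",rect(c,yl,54,60), "plate",rect(c,(S<40)&(V>180)&(np.arange(640)>390)[None,:],50,1000))
print("red grip",rect(c,((H<8)|(H>172))&(S>150)&(np.arange(640)>400),120,20))
k=(V<50); k[:,:440]=0;k[:,476:]=0;k[:155]=0;k[200:]=0
print("key",rect(c,k,80,20))
print("orange", rect(c,(H>5)&(H<18)&(S>180)&(np.arange(640)>430)&(np.arange(640)<490),16,30))
cv2.imwrite("pics/cropA.png",cv2.resize(im[105:255,270:480],None,fx=3.8,fy=3.8,interpolation=cv2.INTER_CUBIC)[:,:,::-1])
E
```

```text
cam [ 360.19792237  -16.34339805 1359.98975614]
straps
(371.6, 32.9, 200.1, 7.9, np.float32(91.4), 0.58)
(458.8, 80.9, 68.1, 31.9, np.float32(170.5), 0.66)
(437.2, -116.2, 132.5, 52.4, np.float32(0.6), 0.17)
(461.2, 0.7, 114.0, 48.8, np.float32(11.4), 0.76)
(569.5, 135.8, 132.8, 8.1, np.float32(2.0), 0.56)
(638.9, -98.1, 112.8, 30.7, np.float32(175.3), 0.93)
(638.1, 80.9, 112.4, 33.1, np.float32(166.3), 0.91)
(649.4, 5.5, 113.2, 31.7, np.float32(8.4), 0.91)
(626.8, -103.2, 226.0, 75.7, np.float32(1.0), 0.13)
(734.6, 23.3, 162.7, 5.6, np.float32(91.1), 0.83)
(688.5, 127.0, 94.0, 35.4, np.float32(1.1), 0.32)
board [(555.1, -0.0, 374.5, 288.0, np.float32(1.1), 0.98)]
bin top [(465.7, 299.8, 209.5, 169.7, np.float32(172.7), 0.98)]
lip [(409.8, -307.4, 199.3, 169.6, np.float32(1.0), 0.99)] plate []
red grip [(591.6, -260.4, 34.8, 17.8, np.float32(166.2), 0.93)]
key [(556.8, -341.8, 64.5, 63.1, np.float32(179.8), 0.96)]
orange [(701.1, -361.9, 109.0, 30.2, np.float32(28.1), 0.93)]
```

View pics/cropA.png

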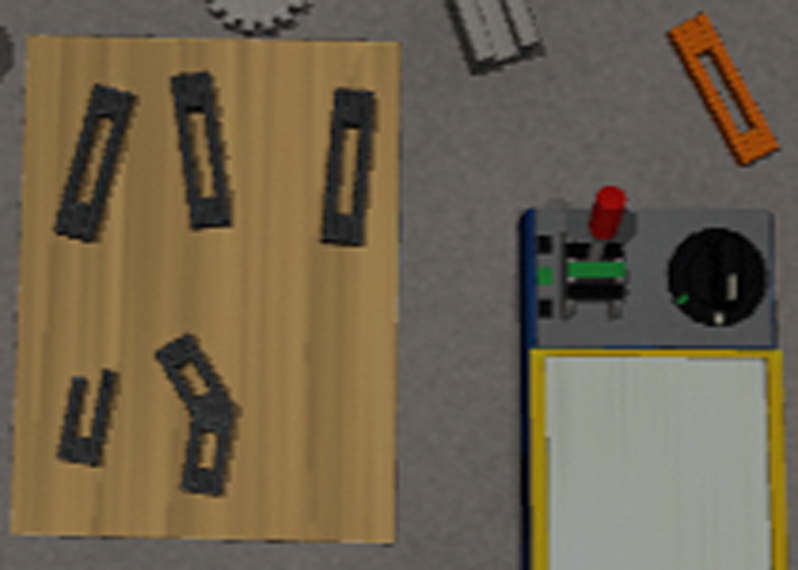

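Crop: the three upper straps are straight and sound, the stub at lower left is open towards the far side, and the bent strap's bend is at about crop (215,410), i.e. pixel (326.6,213). The lever and key positions agree with the plate frame. Next: the details and the first motion.

```bash
cat >> h.py <<'E'
def pose():
    s=bot.get_state(); R=cv2.Rodrigues(s["orientation"])[0]
    return np.r_[s["tool_pos"],np.degrees(np.arctan2(R[1,0],R[0,0]))]
def mv(cur,tgt):
    """cur,tgt = x,y,z,yaw(deg) of tool x axis, tool pointing down -> shift in tool axes (m), turn about tool z"""
    cur=np.array(cur,float);tgt=np.array(tgt,float); d=(tgt-cur)[:3]; a=np.radians(cur[3])
    turn=-np.radians((tgt[3]-cur[3]+180)%360-180)
    return [round(float(v),3) for v in ((d[0]*np.cos(a)+d[1]*np.sin(a))/1e3,(d[0]*np.sin(a)-d[1]*np.cos(a))/1e3,-d[2]/1e3,turn)]
def straps(c,box=(112,250,272,378)):
    H,S,V=masks(c["image"]); b=np.zeros(V.shape,bool); b[box[0]:box[1],box[2]:box[3]]=1
    return [r for r in rect(c,(V<90)&(S<70)&b,20,80) if 50<r[2]<125 and r[3]>22 and r[5]>.5]
E
python3 - <<'E'
from h import *
print(bot.tip_extent, pose())
c=bot.capture("top"); [print(r) for r in straps(c)]
# bent slots: bright holes inside the dark mask
H,S,V=masks(c["image"]); d=((V<90)&(S<70)).astype(np.uint8); d[:190]=0; d[245:]=0; d[:,:305]=0; d[:,340:]=0
cs,hi=cv2.findContours(d,cv2.RETR_CCOMP,cv2.CHAIN_APPROX_NONE)
for k,h in zip(cs,hi[0]):
    if len(k)>6:
        w=ray(c,k[:,0].astype(float),20)[:,:2].astype(np.float32); m=w.mean(0); print("hole" if h[3]>=0 else "outer",len(k),m,cv2.minAreaRect(w))
for p in [(326.6,212.9),(323.4,231.3),(317.4,197.1)]: print(ray(c,p,20))
g=(640,-98,200,-4.7)
print(mv(pose(),g), mv(g,(350,-308.5,200,91)))
E
```

```text
25.0 [ 174.36150363 -599.84475674  255.49219185   16.20811804]
(462.1, 2.5, 111.5, 42.6, np.float32(12.7), 0.73)
(639.7, -97.7, 109.8, 26.5, np.float32(175.9), 0.9)
(639.2, 82.8, 108.8, 26.9, np.float32(166.3), 0.9)
(649.9, 6.8, 109.0, 26.4, np.float32(8.9), 0.89)
outer 95 [460.05        3.7443154] ((462.1026611328125, 2.5013198852539062), (111.455078125, 42.619895935058594), 12.72393798828125)
hole 30 [436.80588   -2.786867] ((436.69390869140625, -2.767160415649414), (18.329988479614258, 31.029870986938477), 83.13957214355469)
hole 26 [486.0985      7.6138453] ((486.414794921875, 8.2428560256958), (30.300878524780273, 16.942712783813477), 34.87657165527344)
[[463.79509168  -8.88260295  20.        ]]
[[414.94523675  -1.52756874  20.        ]]
[[505.3561227   16.52005485  20.        ]]
[0.587, -0.352, 0.056, 0.365] [-0.272, 0.234, -0.0, -1.67]
```

```bash
python3 -m crank '[[[0.1,-0.06,0,0.05],[0.2,-0.12,0,0.15],[0.26,-0.16,0,0.25],[0.31,-0.19,0.01,0.365],[0.36,-0.22,0.02,0.365],[0.42,-0.25,0.03,0.365],[0.47,-0.28,0.04,0.365],[0.52,-0.31,0.05,0.365],[0.57,-0.34,0.056,0.365],[0.587,-0.352,0.056,0.365],[0.587,-0.352,0.056,0.365],[0.587,-0.352,0.056,0.365]]]' 0.1 60
python3 - <<'E'
from h import *
p=pose(); s=bot.get_state(); print(p,s["grip_width"],s["t"],s["joint_pos"])
c=bot.capture("scene"); print(mv(p,(640,-98,110,-4.7)))
c=bot.capture("top"); print(proj(c,[640,-98,20]));[print(r) for r in straps(c)]
E
```

```text
t: 1.7
tool_pos: [641.6, -90.9, 198.4]
orientation: [-3.135, 0.114, 0.003]
force: [-0.4, 0.6, 0.2]
grip_width: 0.546
finger_force: 0.0
[641.60794235 -90.9123521  198.43362294  -4.17732939] 0.545622857026554 1.7 [ 0.30515994  0.48510044 -0.30556815  1.37124899  0.14121966  1.30880145
 -1.64772622]
[-0.001, 0.007, 0.088, 0.009]
[[361.25534381 148.18723813]]
(462.1, 2.5, 111.5, 42.6, np.float32(12.7), 0.74)
(639.2, 82.8, 108.8, 26.9, np.float32(166.2), 0.9)
(650.0, 6.6, 109.0, 26.8, np.float32(8.9), 0.89)
```

```bash
python3 -m crank '[[[-0.001,0.006,0.03,0.01],[-0.001,0.006,0.06,0.01],[-0.001,0.006,0.09,0.01],[-0.001,0.006,0.1,0.01],[-0.001,0.006,0.1,0.01],[-0.001,0.006,0.1,0.01]]]' 0.1
python3 - <<'E'
from h import *
p=pose(); s=bot.get_state(); print(p,s["force"]); print(mv(p,(640,-98,33,-4.5)))
E
```

```text
t: 2.55
tool_pos: [639.2, -104.7, 102.1]
orientation: [3.138, -0.146, 0.004]
force: [0.6, 0.4, 0.5]
grip_width: 0.551
finger_force: 0.0
[ 639.21085065 -104.67661838  102.06187959   -5.31359608] [0.58916489 0.42111435 0.51430938]
[0.0, -0.007, 0.069, -0.014]
```

```bash
python3 -m crank '[[[0,-0.007,0.02,-0.015],[0,-0.007,0.04,-0.015],[0,-0.007,0.058,-0.015],[0,-0.007,0.068,-0.015],[0,-0.007,0.068,-0.015],[0,-0.007,0.068,-0.015]]]' 0.1
python3 -m crank '[[[0,0,0,0],[0,0,0,0],[0,0,0,0],[0,0,0,0]]]' -1 70
python3 -m crank '[[[0,0,-0.02,0],[0,0,-0.06,0],[0,0,-0.11,0],[0,0,-0.168,0],[0,0,-0.168,0],[0,0,-0.168,0]]]'
python3 - <<'E'
from h import *
p=pose(); s=bot.get_state(); print(p,s["force"],s["finger_force"]); print(mv(p,(350,-308.5,200,91)))
E
```

```text
t: 3.3
tool_pos: [639.5, -97.3, 32.9]
orientation: [-3.139, 0.121, -0.002]
force: [0.9, 0.3, 0.7]
grip_width: 0.55
finger_force: 0.0
t: 3.8
tool_pos: [639.7, -97.3, 33.5]
orientation: [3.139, -0.121, 0.003]
force: [-0.8, -0.1, 6.5]
grip_width: 0.304
finger_force: 70.2
t: 4.55
tool_pos: [638.4, -97.2, 200.0]
orientation: [3.139, -0.121, -0.001]
force: [0.2, 0.1, -5.0]
grip_width: 0.305
finger_force: 69.7
[638.41072623 -97.20385354 200.01117008  -4.41623656] [ 0.22901892  0.12230114 -5.03416303] 69.7044038772583
[-0.271, 0.233, 0.0, -1.665]
```

```bash
python3 -m crank '[[[-0.03,0.025,0,-0.18],[-0.07,0.06,0,-0.36],[-0.11,0.095,0,-0.54],[-0.15,0.13,0,-0.72],[-0.19,0.163,0,-0.9],[-0.22,0.19,0,-1.08],[-0.25,0.215,0,-1.26],[-0.271,0.233,0,-1.44],[-0.271,0.233,0,-1.62],[-0.271,0.233,0,-1.665],[-0.271,0.233,0,-1.665],[-0.271,0.233,0,-1.665]]]'
python3 -m crank '[[[0,0,0,0],[0,0,0.04,0],[0,0,0.08,0],[0,0,0.08,0],[0,0,0.08,0]]]'
python3 - <<'E'
from h import *
p=pose(); s=bot.get_state(); print(p,s["force"],s["finger_force"]); print(mv(p,(350,-308.5,80,91)))
c=bot.capture("top"); H,S,V=masks(c["image"])
yl=(H>20)&(H<35)&(S>150)&(V>100)&(np.arange(640)>390); print(rect(c,yl,54,60))
cv2.imwrite("pics/p1.png",cv2.resize(c["image"][100:300,270:490],None,fx=3,fy=3)[:,:,::-1])
E
```

```text
t: 6.05
tool_pos: [350.4, -308.2, 199.4]
orientation: [-2.202, -2.238, -0.0]
force: [-0.3, -0.5, -4.6]
grip_width: 0.305
finger_force: 69.8
t: 6.68
tool_pos: [351.6, -309.1, 121.7]
orientation: [2.201, 2.239, 0.0]
force: [-0.0, 0.0, -3.7]
grip_width: 0.303
finger_force: 70.4
[ 351.63449636 -309.05929564  121.68749924   90.97946578] [-4.87302959e-02  8.85147034e-04 -3.69257593e+00] 70.41971325874329
[0.001, -0.002, 0.042, -0.0]
[(410.7, -307.2, 197.1, 169.8, np.float32(1.1), 0.09)]
```

View pics/p1.png

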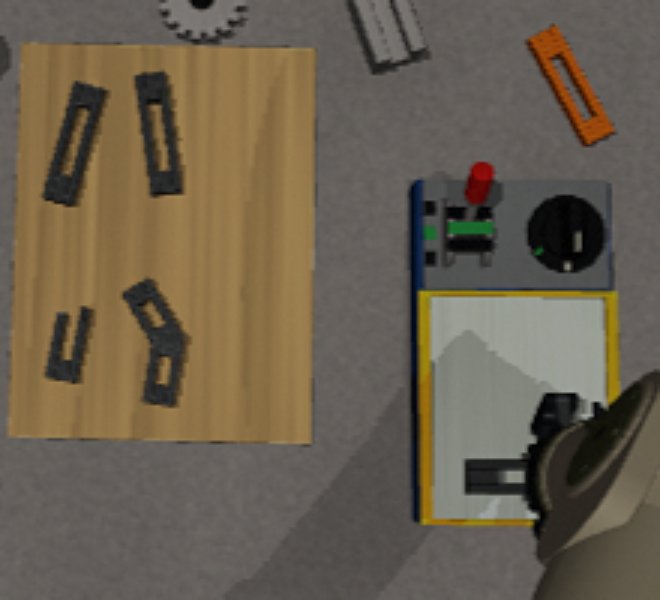

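The strap is held over the near end of the plate, around crop pixel (497,476). I lower it, release and look.

```bash
python3 -m crank '[[[0.001,-0.001,0.02,0],[0.001,-0.001,0.034,0],[0.001,-0.001,0.041,0],[0.001,-0.001,0.041,0],[0.001,-0.001,0.041,0]]]'
python3 -m crank '[[[0,0,0,0],[0,0,0,0],[0,0,0,0],[0,0,-0.03,0],[0,0,-0.08,0],[0,0,-0.12,0],[0,0,-0.12,0],[0,0,-0.12,0]]]' 0.1
python3 - <<'E'
from h import *
p=pose(); print(p)
c=bot.capture("top"); r=straps(c); [print(q) for q in r]
b=min(r,key=lambda q:np.hypot(q[0]-650,q[1]-6)); print(mv(p,(b[0]+1,b[1],200,b[4])))
print(mv((b[0]+1,b[1],200,b[4]),(410,-307.5,200,91)))
E
```

```text
t: 7.35
tool_pos: [350.2, -307.9, 79.7]
orientation: [2.202, 2.24, 0.0]
force: [-0.1, -0.3, -4.3]
grip_width: 0.302
finger_force: 70.5
t: 8.35
tool_pos: [349.6, -307.5, 198.9]
orientation: [-2.202, -2.24, 0.0]
force: [-0.3, -0.4, -0.4]
grip_width: 0.548
finger_force: 0.0
[ 349.61761023 -307.54007812  198.85040006   90.9701721 ]
(462.1, 2.5, 111.5, 42.6, np.float32(12.7), 0.73)
(639.2, 82.8, 108.8, 26.9, np.float32(166.2), 0.9)
(649.9, 6.9, 109.0, 25.8, np.float32(9.3), 0.9)
[0.309, 0.307, -0.001, 1.425]
[-0.289, 0.271, -0.0, -1.426]
```

```bash
python3 -m crank '[[[0.04,0.04,0,0.18],[0.08,0.08,0,0.36],[0.12,0.12,0,0.54],[0.16,0.16,0,0.72],[0.2,0.2,0,0.9],[0.24,0.24,0,1.08],[0.28,0.28,0,1.26],[0.309,0.307,0,1.425],[0.309,0.307,0,1.425],[0.309,0.307,0,1.425],[0.309,0.307,0,1.425]]]'
python3 -m crank '[[[0,0,0.04,0],[0,0,0.09,0],[0,0,0.13,0],[0,0,0.155,0],[0,0,0.164,0],[0,0,0.164,0],[0,0,0.164,0]]]'
python3 -m crank '[[[0,0,0,0],[0,0,0,0],[0,0,0,0],[0,0,0,0]]]' -1 70
python3 -m crank '[[[0,0,-0.02,0],[0,0,-0.06,0],[0,0,-0.11,0],[0,0,-0.165,0],[0,0,-0.165,0],[0,0,-0.165,0]]]'
python3 - <<'E'
from h import *
p=pose();print(p,mv(p,(410,-307.5,200,91)))
E
```

```text
t: 9.78
tool_pos: [651.0, 5.5, 198.4]
orientation: [3.131, 0.256, -0.002]
force: [0.3, 0.6, -0.1]
grip_width: 0.547
finger_force: 0.0
t: 10.65
tool_pos: [652.6, 6.4, 37.0]
orientation: [3.131, 0.255, 0.004]
force: [0.4, -0.8, 0.1]
grip_width: 0.55
finger_force: 0.0
t: 11.15
tool_pos: [652.6, 6.6, 37.1]
orientation: [3.131, 0.255, 0.004]
force: [-0.8, -0.5, 6.8]
grip_width: 0.297
finger_force: 69.5
t: 11.9
tool_pos: [651.1, 6.5, 200.3]
orientation: [3.131, 0.256, -0.001]
force: [-0.1, 0.8, -3.6]
grip_width: 0.304
finger_force: 69.6
[651.09341695   6.52061736 200.34739076   9.34303946] [-0.289, 0.271, 0.0, -1.425]
```

```bash
python3 -m crank '[[[-0.03,0.028,0,-0.18],[-0.07,0.066,0,-0.36],[-0.11,0.104,0,-0.54],[-0.15,0.142,0,-0.72],[-0.19,0.18,0,-0.9],[-0.23,0.215,0,-1.08],[-0.26,0.245,0,-1.26],[-0.289,0.271,0,-1.425],[-0.289,0.271,0,-1.425],[-0.289,0.271,0,-1.425],[-0.289,0.271,0,-1.425]]]'
python3 -m crank '[[[0,0,0.04,0],[0,0,0.08,0],[0,0,0.1,0],[0,0,0.1,0],[0,0,0.1,0]]]'
python3 - <<'E'
from h import *
p=pose(); s=bot.get_state(); print(p,s["force"],s["finger_force"]); print(mv(p,(410,-307.5,84,91)))
c=bot.capture("scene"); cv2.imwrite("pics/p2.png",cv2.resize(c["image"][110:340,150:390],None,fx=2.5,fy=2.5)[:,:,::-1])
E
```

```text
t: 13.28
tool_pos: [410.8, -306.3, 199.7]
orientation: [-2.2, -2.241, -0.001]
force: [0.5, -0.4, -2.1]
grip_width: 0.3
finger_force: 69.6
t: 13.9
tool_pos: [411.3, -307.5, 101.3]
orientation: [2.201, 2.24, 0.001]
force: [0.3, -0.1, -2.8]
grip_width: 0.3
finger_force: 69.6
[ 411.30596713 -307.50485168  101.27542793   91.02747492] [ 0.25827307 -0.05700565 -2.80021411] 69.60882425308228
[0.0, -0.001, 0.017, 0.0]
```

View pics/p2.png

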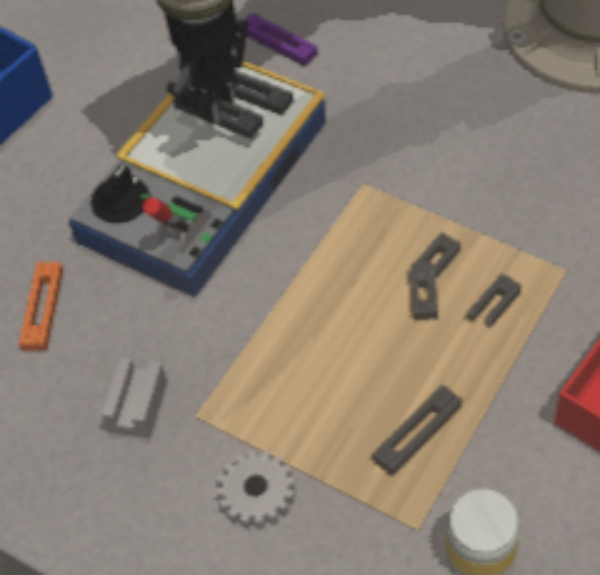

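Strap 1 lies flat near the plate's inner edge (crop 262,92); the second hangs above the middle (235,117). I release it and go for the third.

```bash
python3 -m crank '[[[0,0,0.01,0],[0,0,0.018,0],[0,0,0.018,0],[0,0,0.018,0]]]'
python3 -m crank '[[[0,0,0,0],[0,0,0,0],[0,0,0,0],[0,0,-0.03,0],[0,0,-0.08,0],[0,0,-0.117,0],[0,0,-0.117,0],[0,0,-0.117,0]]]' 0.1
python3 - <<'E'
from h import *
p=pose(); print(p)
c=bot.capture("top"); r=straps(c); [print(q) for q in r]
b=min(r,key=lambda q:np.hypot(q[0]-639,q[1]-82)); print(mv(p,(b[0]+1,b[1],200,b[4]-180)))
print(mv((b[0]+1,b[1],200,b[4]-180),(470,-307,200,91)))
E
```

```text
t: 14.45
tool_pos: [410.5, -307.9, 83.0]
orientation: [2.202, 2.24, -0.0]
force: [-3.2, 2.5, 7.5]
grip_width: 0.299
finger_force: 70.9
t: 15.45
tool_pos: [410.0, -307.7, 198.7]
orientation: [-2.202, -2.24, 0.0]
force: [0.0, 0.7, -1.0]
grip_width: 0.55
finger_force: 0.0
[ 409.9679985  -307.65514855  198.67464861   90.97201725]
(462.1, 2.5, 111.5, 42.6, np.float32(12.7), 0.73)
(639.2, 82.8, 108.8, 26.9, np.float32(166.2), 0.9)
[0.386, 0.237, -0.001, 1.829]
[-0.072, 0.419, -0.0, -1.829]
```

```bash
python3 -m crank '[[[0.04,0.025,0,0.18],[0.08,0.05,0,0.36],[0.12,0.075,0,0.54],[0.16,0.1,0,0.72],[0.2,0.125,0,0.9],[0.24,0.15,0,1.08],[0.28,0.17,0,1.26],[0.32,0.195,0,1.44],[0.36,0.22,0,1.62],[0.386,0.237,0,1.8],[0.386,0.237,0,1.829],[0.386,0.237,0,1.829]]]'
python3 -m crank '[[[0,0,0.03,0],[0,0,0.08,0],[0,0,0.13,0],[0,0,0.155,0],[0,0,0.164,0],[0,0,0.164,0],[0,0,0.164,0]]]'
python3 -m crank '[[[0,0,0,0],[0,0,0,0],[0,0,0,0],[0,0,0,0]]]' -1 70
python3 -m crank '[[[0,0,-0.02,0],[0,0,-0.06,0],[0,0,-0.11,0],[0,0,-0.165,0],[0,0,-0.165,0],[0,0,-0.165,0]]]'
python3 - <<'E'
from h import *
p=pose();print(p,mv(p,(470,-307,200,91)))
E
```

```text
t: 17.0
tool_pos: [640.1, 81.3, 197.9]
orientation: [3.118, -0.376, -0.003]
force: [1.6, -0.6, 0.6]
grip_width: 0.551
finger_force: 0.0
t: 17.88
tool_pos: [641.7, 82.0, 37.1]
orientation: [-3.118, 0.378, -0.004]
force: [0.1, -0.2, -0.2]
grip_width: 0.55
finger_force: 0.0
t: 18.38
tool_pos: [641.7, 82.5, 37.1]
orientation: [-3.118, 0.378, -0.004]
force: [-1.6, 0.0, 6.0]
grip_width: 0.301
finger_force: 69.6
t: 19.12
tool_pos: [640.3, 82.2, 200.4]
orientation: [3.119, -0.378, -0.0]
force: [0.3, -0.1, -4.6]
grip_width: 0.302
finger_force: 69.6
[640.27755558  82.15838955 200.43402579 -13.80437781] [-0.073, 0.419, 0.0, -1.829]
```

```bash
python3 -m crank '[[[-0.01,0.03,0,-0.18],[-0.015,0.08,0,-0.36],[-0.022,0.12,0,-0.54],[-0.03,0.16,0,-0.72],[-0.036,0.2,0,-0.9],[-0.045,0.25,0,-1.08],[-0.052,0.3,0,-1.26],[-0.06,0.35,0,-1.44],[-0.07,0.4,0,-1.62],[-0.073,0.419,0,-1.8],[-0.073,0.419,0,-1.829],[-0.073,0.419,0,-1.829]]]'
python3 -m crank '[[[0,0,0.02,0],[0,0,0.06,0],[0,0,0.1,0],[0,0,0.1,0],[0,0,0.1,0]]]'
python3 - <<'E'
from h import *
p=pose(); s=bot.get_state(); print(p,s["force"],s["finger_force"]); print(mv(p,(470,-307,83.5,91)))
E
```

```text
t: 20.62
tool_pos: [469.8, -305.6, 199.3]
orientation: [-2.202, -2.237, -0.001]
force: [-0.3, 0.1, -3.1]
grip_width: 0.3
finger_force: 69.7
t: 21.25
tool_pos: [471.0, -306.5, 101.8]
orientation: [2.201, 2.24, 0.001]
force: [1.1, -0.3, -2.8]
grip_width: 0.3
finger_force: 69.8
[ 471.02140331 -306.46069117  101.78492506   91.01205524] [ 1.07520473 -0.29436274 -2.79445311] 69.8359751701355
[-0.001, -0.001, 0.018, 0.0]
```

```bash
python3 -m crank '[[[-0.001,-0.001,0.01,0],[-0.001,-0.001,0.018,0],[-0.001,-0.001,0.018,0],[-0.001,-0.001,0.018,0]]]'
python3 -m crank '[[[0,0,0,0],[0,0,0,0],[0,0,0,0],[0,0,-0.03,0],[0,0,-0.08,0],[0,0,-0.117,0],[0,0,-0.117,0],[0,0,-0.117,0]]]' 0.1
python3 - <<'E'
from h import *
p=pose(); print(p)
c=bot.capture("top"); r=straps(c); [print(q) for q in r]
b=min(r,key=lambda q:np.hypot(q[0]-462,q[1]-2)); g=(b[0]+23,b[1]+4.5,200,b[4]+20)
print(mv(p,g),mv(g,(466,300,200,13)))
E
```

```text
t: 21.75
tool_pos: [469.1, -308.7, 83.1]
orientation: [2.202, 2.239, 0.0]
force: [-1.4, -0.3, 5.2]
grip_width: 0.299
finger_force: 70.8
t: 22.75
tool_pos: [468.4, -308.1, 198.7]
orientation: [-2.202, -2.24, 0.0]
force: [0.2, 0.4, -0.2]
grip_width: 0.55
finger_force: 0.0
[ 468.41727824 -308.14091214  198.67367578   90.9712422 ]
(462.1, 2.5, 111.5, 42.6, np.float32(12.7), 0.73)
[0.315, 0.022, -0.001, 1.017] [0.142, -0.257, -0.0, 0.344]
```

```bash
python3 -m crank '[[[0.04,0.003,0,0.14],[0.09,0.006,0,0.3],[0.14,0.01,0,0.46],[0.19,0.013,0,0.62],[0.24,0.017,0,0.78],[0.29,0.02,0,0.92],[0.315,0.022,0,1.017],[0.315,0.022,0,1.017],[0.315,0.022,0,1.017],[0.315,0.022,0,1.017]]]'
python3 -m crank '[[[0,0,0.04,0],[0,0,0.09,0],[0,0,0.13,0],[0,0,0.155,0],[0,0,0.165,0],[0,0,0.165,0],[0,0,0.165,0]]]'
python3 -m crank '[[[0,0,0,0],[0,0,0,0],[0,0,0,0],[0,0,0,0]]]' -1 70
python3 -m crank '[[[0,0,-0.02,0],[0,0,-0.06,0],[0,0,-0.11,0],[0,0,-0.165,0],[0,0,-0.165,0],[0,0,-0.165,0]]]'
python3 - <<'E'
from h import *
p=pose();print(p,mv(p,(466,300,200,13)))
E
```

```text
t: 24.05
tool_pos: [485.2, 5.6, 198.8]
orientation: [-3.015, -0.882, 0.001]
force: [-0.8, 0.1, -0.4]
grip_width: 0.551
finger_force: 0.0
t: 24.92
tool_pos: [486.3, 7.0, 35.5]
orientation: [3.014, 0.884, 0.003]
force: [0.3, -0.4, -0.0]
grip_width: 0.549
finger_force: 0.0
t: 25.42
tool_pos: [486.2, 7.1, 35.7]
orientation: [3.014, 0.884, 0.003]
force: [-1.6, -0.7, 7.7]
grip_width: 0.303
finger_force: 69.1
t: 26.18
tool_pos: [484.8, 6.9, 198.7]
orientation: [3.014, 0.884, -0.001]
force: [-0.3, -0.8, -3.7]
grip_width: 0.303
finger_force: 69.8
[484.78373483   6.8543856  198.65661166  32.69158776] [0.143, -0.257, -0.001, 0.344]
```

```bash
python3 -m crank '[[[0.02,-0.036,0,0.07],[0.045,-0.08,0,0.14],[0.07,-0.125,0,0.2],[0.095,-0.17,0,0.26],[0.12,-0.215,0,0.32],[0.143,-0.257,0,0.344],[0.143,-0.257,0,0.344],[0.143,-0.257,0,0.344],[0.143,-0.257,0,0.344]]]'
python3 -m crank '[[[0,0,0.04,0],[0,0,0.09,0],[0,0,0.12,0],[0,0,0.135,0],[0,0,0.14,0],[0,0,0.14,0]]]'
python3 -m crank '[[[0,0,0,0],[0,0,0,0],[0,0,0,0],[0,0,-0.03,0],[0,0,-0.08,0],[0,0,-0.14,0],[0,0,-0.14,0],[0,0,-0.14,0]]]' 0.1
python3 - <<'E'
from h import *
p=pose(); print(p)
c=bot.capture("top"); H,S,V=masks(c["image"])
d=(V<105)&(S<70); d[:185]=0;d[240:]=0;d[:,:278]=0;d[:,312:]=0
r=rect(c,d,20,40);print(r)
cv2.imwrite("pics/p3.png",cv2.resize(c["image"][110:300,165:485],None,fx=2.5,fy=2.5)[:,:,::-1])
E
```

```text
t: 27.3
tool_pos: [467.1, 298.8, 198.3]
orientation: [3.12, 0.352, -0.002]
force: [1.0, 0.3, -3.1]
grip_width: 0.3
finger_force: 70.0
t: 28.05
tool_pos: [467.5, 300.8, 60.2]
orientation: [-3.121, -0.355, -0.002]
force: [-0.4, 0.3, -2.8]
grip_width: 0.304
finger_force: 70.0
t: 29.05
tool_pos: [466.9, 300.5, 199.4]
orientation: [3.121, 0.355, 0.001]
force: [0.7, 0.6, -0.1]
grip_width: 0.543
finger_force: 0.0
[466.88775468 300.47462569 199.38324003  12.98818401]
[(459.4, 82.7, 66.6, 26.1, np.float32(170.5), 0.45)]
```

View pics/p3.png

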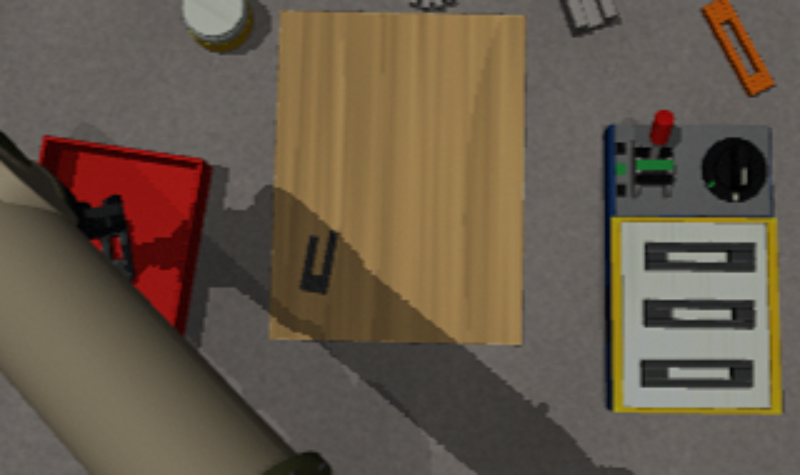

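All three sound straps lie flat and apart on the plate (crop (700,256), (700,313), (697,373)), and the bent one is out of view under the gripper in the bin. The stub is at crop (318,262). I pick it up.

```bash
python3 -m crank '[[[-0.012,0.04,0,0.08],[-0.025,0.085,0,0.17],[-0.04,0.13,0,0.26],[-0.052,0.175,0,0.34],[-0.063,0.208,0,0.393],[-0.063,0.208,0,0.393],[-0.063,0.208,0,0.393],[-0.063,0.208,0,0.393]]]'
python3 -m crank '[[[0,0,0.04,0],[0,0,0.09,0],[0,0,0.13,0],[0,0,0.155,0],[0,0,0.164,0],[0,0,0.164,0],[0,0,0.164,0]]]'
python3 -m crank '[[[0,0,0,0],[0,0,0,0],[0,0,0,0],[0,0,0,0]]]' -1 70
python3 -m crank '[[[0,0,-0.02,0],[0,0,-0.06,0],[0,0,-0.11,0],[0,0,-0.165,0],[0,0,-0.165,0],[0,0,-0.165,0]]]'
python3 - <<'E'
from h import *
p=pose();print(p,mv(p,(515,293,200,-9.5)))
c=bot.capture("top"); cv2.imwrite("pics/p4.png",cv2.resize(c["image"][150:270,150:390],None,fx=3,fy=3)[:,:,::-1])
E
```

```text
t: 30.1
tool_pos: [452.0, 85.1, 199.0]
orientation: [-3.13, 0.257, 0.001]
force: [-0.3, 0.2, -0.3]
grip_width: 0.553
finger_force: 0.0
t: 30.98
tool_pos: [453.1, 84.2, 36.4]
orientation: [-3.13, 0.26, -0.003]
force: [-0.0, -0.7, 0.8]
grip_width: 0.548
finger_force: 0.0
t: 31.48
tool_pos: [453.1, 83.9, 36.6]
orientation: [3.131, -0.261, 0.003]
force: [-1.8, -0.4, 9.2]
grip_width: 0.304
finger_force: 68.9
t: 32.22
tool_pos: [451.9, 83.5, 200.0]
orientation: [3.13, -0.261, 0.0]
force: [-0.7, -0.4, -1.4]
grip_width: 0.302
finger_force: 69.8
[451.89579552  83.45813182 200.0165811   -9.54056377] [0.028, -0.217, 0.0, -0.001]
```

View pics/p4.png

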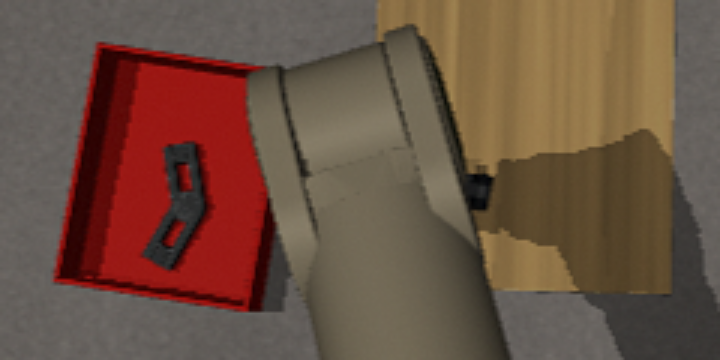

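The bent strap lies inside the bin at crop (178,205). The stub goes on its right, more to the far side.

```bash
python3 -m crank '[[[0.004,-0.036,0,0],[0.009,-0.08,0,0],[0.014,-0.125,0,0],[0.019,-0.17,0,0],[0.022,-0.193,0,0],[0.022,-0.193,0,0],[0.022,-0.193,0,0],[0.022,-0.193,0,0]]]'
python3 -m crank '[[[0,0,0.04,0],[0,0,0.09,0],[0,0,0.12,0],[0,0,0.135,0],[0,0,0.137,0],[0,0,0.137,0]]]'
python3 -m crank '[[[0,0,0,0],[0,0,0,0],[0,0,0,0],[0,0,-0.03,0],[0,0,-0.08,0],[0,0,-0.14,0],[0,0,-0.14,0],[0,0,-0.14,0]]]' 0.1
python3 - <<'E'
from h import *
p=pose();print(p,mv(p,(480,0,230,0)),mv(p,(480,-100,230,0)))
E
```

```text
t: 33.28
tool_pos: [505.9, 269.1, 199.8]
orientation: [3.129, -0.263, -0.001]
force: [-0.4, -0.7, -2.4]
grip_width: 0.296
finger_force: 69.8
t: 34.02
tool_pos: [506.6, 270.9, 64.7]
orientation: [-3.13, 0.261, -0.003]
force: [-0.4, -0.2, -2.4]
grip_width: 0.297
finger_force: 69.8
t: 35.02
tool_pos: [505.9, 270.4, 203.4]
orientation: [3.131, -0.261, 0.001]
force: [0.2, -0.5, -0.8]
grip_width: 0.553
finger_force: 0.0
[505.88230597 270.357533   203.35379194  -9.5259957 ] [0.019, 0.271, -0.027, -0.166] [0.036, 0.37, -0.027, -0.166]
```

```bash
python3 -m crank '[[[0.012,0.036,0,-0.02],[0.03,0.09,0,-0.05],[0.048,0.145,0,-0.08],[0.066,0.2,0,-0.1],[0.085,0.255,0,-0.12],[0.105,0.31,0,-0.14],[0.122,0.365,0,-0.16],[0.14,0.42,0,-0.183],[0.16,0.47,0,-0.183],[0.172,0.509,0,-0.183],[0.172,0.509,0,-0.183],[0.172,0.509,0,-0.183]]]'
python3 -m crank '[[[0,0,0,0],[0,0,0,0]]]'
python3 - <<'E'
from h import *
p=pose();print(p,mv(p,(591.6,-259.8,129,1)))
c=bot.capture("top"); a=c["image"][150:270,160:390]; d=bot.capture("scene")
cv2.imwrite("pics/p5.png",np.vstack([cv2.resize(a,(690,360)),cv2.resize(d["image"][120:230,150:380],(690,230))])[:,:,::-1])
H,S,V=masks(d["image"]); m=((H<8)|(H>172))&(S>150); m[:,240:]=0; m[:150]=0; m[230:]=0
k=max(cv2.findContours(m.astype(np.uint8),0,1)[0],key=cv2.contourArea)
print(k[:,0].mean(0), proj(d,[[591.6,-259.8,122.5],[560,-347.5,90]]))
E
```

```text
t: 36.52
tool_pos: [590.8, -258.9, 201.7]
orientation: [-3.139, -0.027, 0.003]
force: [0.8, 1.0, 0.0]
grip_width: 0.551
finger_force: 0.0
t: 36.78
tool_pos: [591.5, -258.6, 203.4]
orientation: [-3.141, -0.029, -0.0]
force: [-0.8, -0.2, 0.5]
grip_width: 0.552
finger_force: 0.0
[ 591.48460709 -258.62372181  203.42889485    1.07536826] [0.0, 0.001, 0.074, 0.001]
[212.33333333 193.625     ] [[212.13558752 193.38274211]
 [195.07505396 180.87666275]]
```

View pics/p5.png

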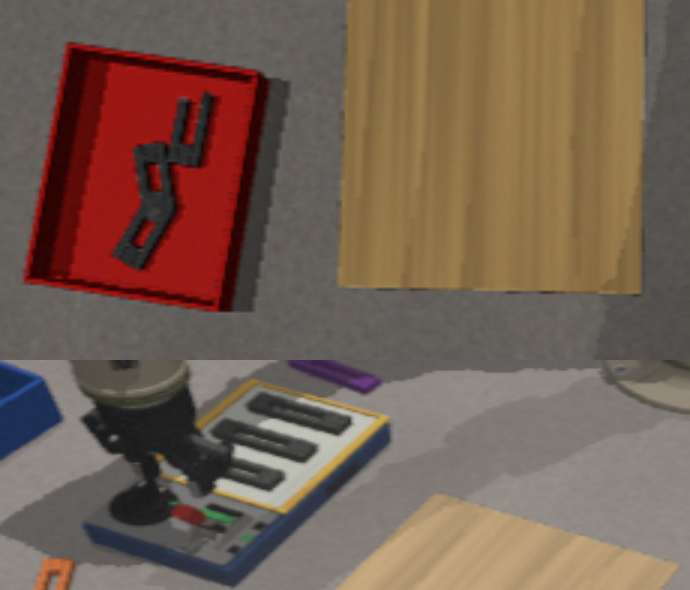

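Both rejects are inside the bin, the board is clear, and the lever position checks out in the scene view. Now the lever goes to the middle notch.

```bash
python3 -m crank '[[[0,0.001,0.03,0],[0,0.001,0.055,0],[0,0.001,0.07,0],[0,0.001,0.074,0],[0,0.001,0.074,0],[0,0.001,0.074,0]]]' 0.1
python3 -m crank '[[[0,0,0,0],[0,0,0,0],[0,0,0,0],[0,0,0,0]]]' -1 40
python3 -m crank '[[[-0.008,0,-0.003,0],[-0.016,0,-0.0055,0],[-0.024,0,-0.007,0],[-0.033,0,-0.0075,0],[-0.033,0,-0.0075,0],[-0.033,0,-0.0075,0],[-0.033,0,-0.0075,0]]]'
```

```text
t: 37.62
tool_pos: [591.9, -261.1, 130.5]
orientation: [3.141, 0.026, 0.003]
force: [-0.3, 0.8, -0.3]
grip_width: 0.551
finger_force: 0.0
t: 38.12
tool_pos: [592.0, -260.0, 130.0]
orientation: [-3.141, -0.028, -0.002]
force: [0.7, 4.3, 6.5]
grip_width: 0.22
finger_force: 39.8
t: 39.0
tool_pos: [558.7, -260.5, 136.8]
orientation: [-3.14, -0.028, -0.001]
force: [0.7, 5.8, 1.6]
grip_width: 0.217
finger_force: 40.5
```

```bash
python3 -m crank '[[[0,0,0,0],[0,0,0,0],[0,0,0,0],[0,0,-0.03,0],[0,0,-0.075,0],[0,0,-0.075,0],[0,0,-0.075,0]]]' 0.1
python3 -m crank '[[[-0.03,0,0,0],[-0.09,0,0,0],[-0.14,0,0,0],[-0.14,0,0,0],[-0.14,0,0,0],[-0.14,0,0,0]]]'
python3 - <<'E'
from h import *
p=pose();print(p,mv(p,(560,-347.5,210,1)))
c=bot.capture("top"); d=bot.capture("scene")
cv2.imwrite("pics/p6.png",np.hstack([cv2.resize(c["image"][150:210,400:490],(450,300)),cv2.resize(d["image"][150:240,170:260],(300,300))])[:,:,::-1])
for q in(c,d): print(proj(q,[[559,-260,130],[560,-347.5,90],[560,-347.5,62]]))
for q,bx in((c,(150,200,400,490)),(d,(150,240,170,290))):
    H,S,V=masks(q["image"]); m=((H<8)|(H>172))&(S>150); m[:,:bx[2]]=0;m[:,bx[3]:]=0; m[:bx[0]]=0; m[bx[1]:]=0
    print("red",np.argwhere(m)[:,::-1].mean(0))
E
```

```text
t: 39.88
tool_pos: [558.1, -261.8, 211.6]
orientation: [3.141, 0.026, -0.0]
force: [0.0, -0.6, -0.5]
grip_width: 0.552
finger_force: 0.0
t: 40.62
tool_pos: [419.3, -263.5, 211.5]
orientation: [-3.141, -0.028, -0.0]
force: [-0.5, 0.5, -0.9]
grip_width: 0.55
finger_force: 0.0
[ 419.26225638 -263.46132753  211.5104545     1.03691891] [0.139, 0.087, 0.002, 0.001]
[[430.04410708 172.88600742]
 [461.78912067 175.68723044]
 [458.94798718 177.32124259]]
[[218.60898804 183.22857313]
 [195.07505396 180.87666275]
 [197.01838716 187.04204211]]
red [429.9875 172.45  ]
red [218.77777778 183.80952381]
```

View pics/p6.png

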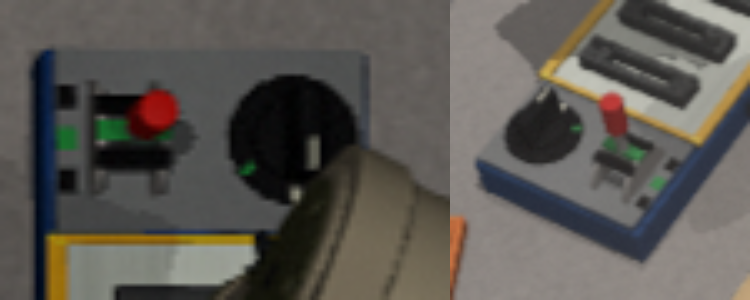

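The lever stands upright in the middle notch (red at (430,172)) and the key dial centre is at (458.6,177.4) as predicted. Pointer at rest; clockwise leads to the green mark. Now I grip and twist the key.

```bash
python3 -m crank '[[[0.03,0.02,0,0],[0.08,0.05,0,0],[0.12,0.075,0,0],[0.139,0.087,0,0],[0.139,0.087,0,0],[0.139,0.087,0,0],[0.139,0.087,0.05,0],[0.139,0.087,0.09,0],[0.139,0.087,0.115,0],[0.139,0.087,0.121,0],[0.139,0.087,0.121,0],[0.139,0.087,0.121,0]]]' 0.1
python3 -m crank '[[[0,0,0,0],[0,0,0,0],[0,0,0,0],[0,0,0,0],[0,0,0,0]]]' -1 60
python3 - <<'E'
from h import *
s=bot.get_state(); print(pose(),s["force"],s["wrist_torque"],s["finger_force"],s["grip_width"],s["joint_pos"][6])
E
```

```text
t: 42.22
tool_pos: [559.6, -348.9, 92.7]
orientation: [3.14, 0.026, 0.004]
force: [0.4, -0.2, 0.5]
grip_width: 0.55
finger_force: 0.0
t: 42.85
tool_pos: [559.1, -348.4, 91.7]
orientation: [3.141, 0.026, 0.001]
force: [-1.5, 1.7, 5.6]
grip_width: 0.146
finger_force: 59.2
[ 559.1155121  -348.44379526   91.71540422    0.9661696 ] [-1.53866131  1.72564002  5.62841462] [ 0.31664285  0.43848508 -0.09096034] 59.20714616775513 0.1458411915009007 -1.2646682262527085
```

Gripped (14 mm bar gives 0.146). I twist a little past 1.0 rad.

```bash
python3 -m crank '[[[0,0,0,0.12],[0,0,0,0.28],[0,0,0,0.44],[0,0,0,0.6],[0,0,0,0.76],[0,0,0,0.9],[0,0,0,1.0],[0,0,0,1.0],[0,0,0,1.0]]]'
python3 - <<'E'
from h import *
s=bot.get_state(); print(pose(),s["force"],s["wrist_torque"],s["finger_force"],s["grip_width"],s["joint_pos"][6])
E
python3 -m crank '[[[0,0,0,0.04],[0,0,0,0.08],[0,0,0,0.08],[0,0,0,0.08]]]'
python3 - <<'E'
from h import *
s=bot.get_state(); print(pose(),s["force"],s["wrist_torque"],s["finger_force"],s["grip_width"],s["joint_pos"][6])
c=bot.capture("scene"); cv2.imwrite("pics/p7.png",cv2.resize(c["image"][150:220,160:250],(720,560),interpolation=cv2.INTER_CUBIC)[:,:,::-1])
E
```

```text
t: 43.98
tool_pos: [559.8, -347.1, 91.7]
orientation: [-2.77, 1.48, -0.001]
force: [-0.8, 3.1, 5.1]
grip_width: 0.152
finger_force: 59.3
[ 559.76750545 -347.06872798   91.70292431  -56.22740585] [-0.83402156  3.10437964  5.10184982] [0.83810349 0.20647231 0.18004049] 59.315292835235596 0.15189008496185272 -2.1776610753078174
t: 44.48
tool_pos: [560.2, -347.7, 91.9]
orientation: [-2.709, 1.588, -0.004]
force: [2.2, 2.0, 6.1]
grip_width: 0.15
finger_force: 80.8
[ 560.2426493  -347.731061     91.87317035  -60.76116297] [2.23940639 2.00717778 6.12670981] [ 0.45502387 -0.45247897  0.85308787] 80.83823734894395 0.1501597896291204 -2.2497497956865065
```

View pics/p7.png

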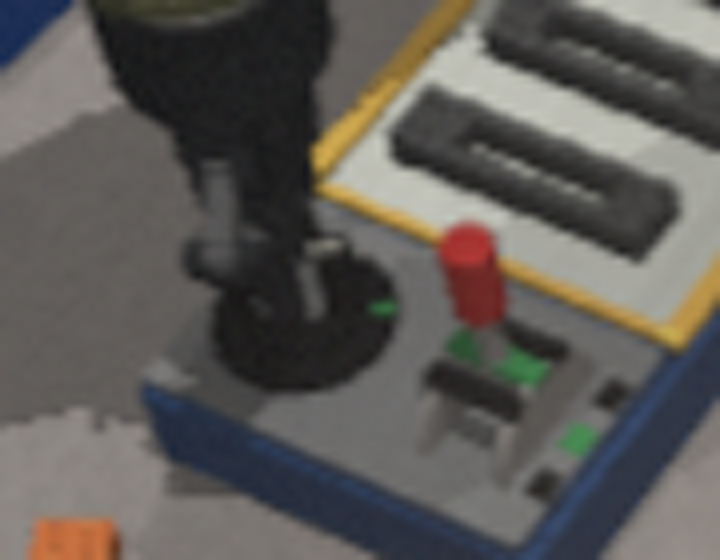

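The torque rose from 0.18 to 0.85 N m, so the key is on its stop, with the lever still upright (crop 472,275). I open wide and withdraw upwards.

```bash
python3 -m crank '[[[0,0,0,0],[0,0,0,0],[0,0,0,0],[0,0,0,0],[0,0,0,0],[0,0,-0.03,0],[0,0,-0.08,0],[0,0,-0.12,0],[0,0,-0.12,0],[0,0,-0.12,0]]]' 1
python3 - <<'E'
from h import *
p=pose();print(p,mv(p,(420,-345,212,1)))
c=bot.capture("scene"); cv2.imwrite("pics/p8.png",cv2.resize(c["image"][150:220,160:250],(720,560),interpolation=cv2.INTER_CUBIC)[:,:,::-1])
print(mv(p,(559,-260,212,1)))
E
```

```text
t: 45.78
tool_pos: [558.5, -348.5, 210.3]
orientation: [2.708, -1.593, -0.001]
force: [-0.5, 0.7, -0.7]
grip_width: 1.005
finger_force: 0.0
[ 558.49982804 -348.54985436  210.33714419  -60.92530562] [-0.07, 0.119, -0.002, -1.081]
[-0.077, -0.043, -0.002, -1.081]
```

View pics/p8.png

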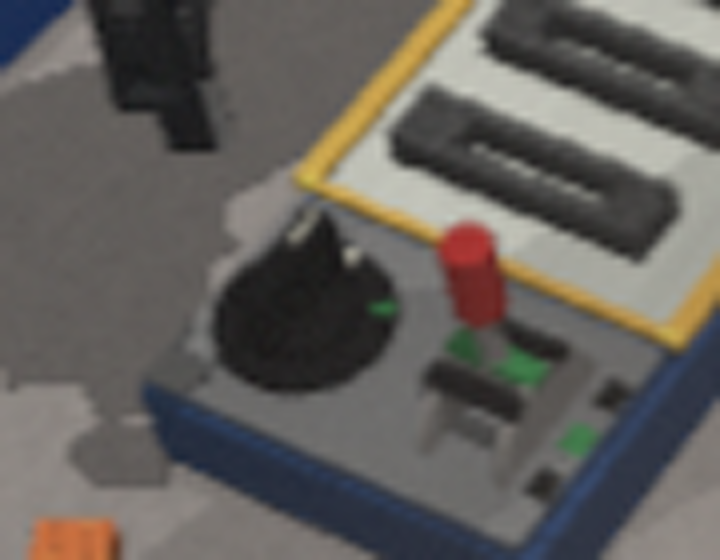

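The key has sprung back to rest. Now the lever goes back to the far notch.

```bash
python3 -m crank '[[[-0.01,-0.005,0,-0.16],[-0.025,-0.013,0,-0.34],[-0.04,-0.022,0,-0.52],[-0.055,-0.03,0,-0.7],[-0.07,-0.038,0,-0.88],[-0.077,-0.043,0,-1.05],[-0.077,-0.043,0,-1.081],[-0.077,-0.043,0,-1.081],[-0.077,-0.043,0,-1.081]]]' 0.1
python3 -m crank '[[[0,0,0.03,0],[0,0,0.06,0],[0,0,0.072,0],[0,0,0.074,0],[0,0,0.074,0]]]'
python3 -m crank '[[[0,0,0,0],[0,0,0,0],[0,0,0,0],[0,0,0,0]]]' -1 40
python3 -m crank '[[[0.009,0,0.001,0],[0.017,0,0.002,0],[0.025,0,0.0045,0],[0.034,0,0.0075,0],[0.034,0,0.0075,0],[0.034,0,0.0075,0],[0.034,0,0.0075,0]]]'
python3 -m crank '[[[0,0,0,0],[0,0,0,0],[0,0,0,0],[0,0,-0.03,0],[0,0,-0.08,0],[0,0,-0.09,0],[0,0,-0.09,0]]]' 0.1
python3 -m crank '[[[-0.03,0,-0.02,0],[-0.09,0,-0.03,0],[-0.14,0,-0.03,0],[-0.14,-0.06,-0.03,0],[-0.14,-0.12,-0.03,0],[-0.14,-0.18,-0.03,0],[-0.14,-0.18,-0.03,0],[-0.14,-0.18,-0.03,0],[-0.14,-0.18,-0.03,0]]]'
python3 - <<'E'
from h import *
c=bot.capture("top"); d=bot.capture("scene")
cv2.imwrite("pics/p9.png",np.hstack([cv2.resize(c["image"][80:300,165:485],None,fx=1.7,fy=1.7),cv2.resize(d["image"][120:240,170:290],(255,374))])[:,:,::-1])
for q,bx in((c,(150,200,400,490)),(d,(150,240,170,290))):
    H,S,V=masks(q["image"]); m=((H<8)|(H>172))&(S>150); m[:,:bx[2]]=0;m[:,bx[3]:]=0; m[:bx[0]]=0; m[bx[1]:]=0
    print("red",np.argwhere(m)[:,::-1].mean(0),proj(q,[591.6,-260,122.5]))
H,S,V=masks(c["image"]); m=(V<100)&(S<70); m[:,:416]=0; m[:,474:]=0; m[:199]=0; m[272:]=0
for r in rect(c,m,66,80): print(r)
E
```

```text
t: 46.95
tool_pos: [558.6, -261.0, 210.4]
orientation: [-3.141, -0.023, 0.001]
force: [-0.3, 0.4, 0.1]
grip_width: 0.55
finger_force: 0.0
t: 47.58
tool_pos: [559.6, -260.5, 137.9]
orientation: [3.141, 0.027, 0.002]
force: [0.6, -0.3, 0.3]
grip_width: 0.551
finger_force: 0.0
t: 48.08
tool_pos: [559.5, -260.3, 137.9]
orientation: [3.141, 0.028, 0.003]
force: [-0.7, 1.0, 5.3]
grip_width: 0.222
finger_force: 39.0
t: 48.95
tool_pos: [593.0, -259.8, 129.4]
orientation: [3.141, 0.028, 0.001]
force: [1.8, -0.9, 0.1]
grip_width: 0.224
finger_force: 41.2
t: 49.82
tool_pos: [593.2, -259.7, 219.9]
orientation: [3.141, 0.028, 0.002]
force: [-0.1, -0.1, -0.7]
grip_width: 0.549
finger_force: 0.0
t: 50.95
tool_pos: [449.4, -83.7, 248.5]
orientation: [-3.141, -0.024, 0.002]
force: [1.0, 0.2, 0.2]
grip_width: 0.55
finger_force: 0.0
red [429.81188119 160.78217822] [[429.42962596 160.29007506]]
red [212.05084746 193.42372881] [[212.07437887 193.35471129]]
(351.7, -303.8, 113.5, 27.5, np.float32(91.4), 0.97)
(410.8, -306.5, 114.1, 30.3, np.float32(91.3), 0.92)
(478.3, -307.8, 112.3, 48.6, np.float32(91.3), 0.73)
(461.6, -242.1, 79.4, 10.2, np.float32(0.1), 0.73)
```

View pics/p9.png

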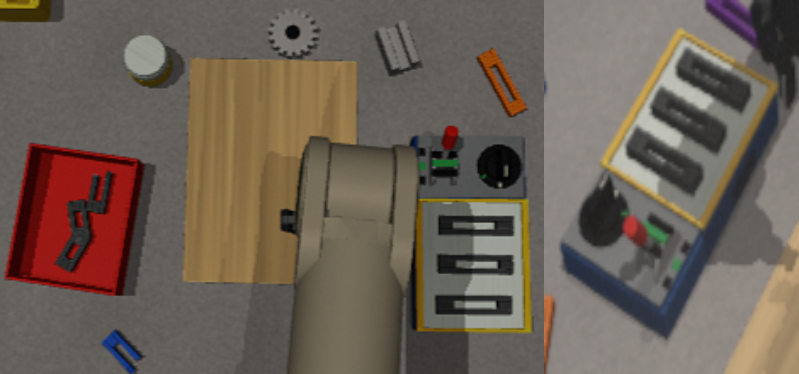

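The lever is in the far notch (red at (430,161), as predicted), the key is at rest, the three straps are on the plate, both rejects are in the bin, and the board and bystanders are as they were.

```bash
python3 -c "
from bench import bot
print(bot.close_job())"
```

```text
the job is handed in; nothing more can be done
None
```

The job is done and handed in at about 51 s: three sound straps lie apart on the plate, the bent and the snapped one are in the scrap bin, the key was turned to its stop and sprang back, and the lever is back in its far notch.

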